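# Eject a drive from its dock and hold it turned for a look at its connector

### The arm

A 6-joint arm with a two-finger parallel gripper is mounted at the origin on the work surface. World frame = base frame: x ahead of the robot, y to its left, z up, the work surface at z = 0. Lengths are in m, angles in rad, forces in N, time in s.
With the tool pointing down it reaches from about 0.35 to 0.775 m from the base axis. Payload 5.5 kg.
Tool frame: the origin (TCP) lies at the very end of the fingers, on their centre line; the grasp point (between the pads) lies 19 mm behind it; z points along the fingers, y is the line along which they close (so a half turn about z gives the same grasp; the last joint's range is limited). The gripper opens to 85 mm and grips with 20 to 120 N. Pads are 22 mm wide; open, the fingers measure 114 mm over their backs; the gripper's body (76 mm by 85 mm) begins 54 mm behind the grasp point. The pads swing forward as they close: fully open they stand 13 mm farther back than shut.
Start: joints at [1.068, 0.313, 0.046, 1.304, 0, 1.431], TCP at [0.204, 0.538, 0.231] pointing down, gripper open.
Joint ranges: [-2.76, 2.76], [-0.86, 1.69], [-1.03, 1.26], [-2.2, 2.34], [-1.47, 1.5], [-3.14, 3.14]. Speed limits (rad/s): [2.57, 2.57, 3.14, 3.14, 3.14, 3.14].

### API

Orientations are given as a unit quaternion [w, x, y, z].
In Python, from workcell import env, imaging, ticket gives the robot as it stands. The module is installed in compiled form; this text tells all that it offers.
- The arm moves only by the tool apply_moves, never from a script. Its argument "rows" is a list of rows, each an object with "xyz": the shift along the tool's x, y, z in mm, a list of three; "turn": the turn, a rotation vector about the tool's x, y, z in rad, a list of three; "grip": the opening, from 0 (shut) to 1 (fully open). A call has 1 to 12 rows; each row is the pose to reach, as a shift and turn from the pose commanded when the call began, along the tool's axes at that moment; what a row does not reach only later rows make up. A row lasts 1/12 s, in which the tool goes at most 41.7 mm and 7.16 degrees, less where a joint would pass 70% of its speed; a pose out of reach is approached as far as the arm can. A call with a gripper value outside its range is refused whole. The fingers move at their own pace and stop on an object; "force" is the grip in N (left out, the last holds). Time passes only in rows, so rows that repeat a pose let the fingers close. It gives the time, the measured TCP pose, the force, the opening and the grip force at its end, in the units of the state.
- env.get_state(): the state, without advancing time (a new reading comes with each control period).
- imaging.read_camera(name): name is "side" or "top" or "wrist"; returns a dict with "color" (420x560x3 uint8, blue, green, red), "z_map" (420x560 float32, m along the optical axis (not along the pixel's ray), 0 where there is no reading), "camera_matrix" (3x3 intrinsics, pixels), "view" (4x4, takes a point from world to camera coordinates). Camera axes: x right, y down, z forward; pixel columns grow to the right and rows downward; lengths in m; the calibration is good to about 2 mm. A picture is of the moment at which its call begins.
- ticket.hand_in(): hands the job in; it is judged then, once.
The state is a dict: "clock": time; "joint_pos": joint angles; "qvel": joint speeds; "tau": joint torques, N m; "tcp_pos": TCP position; "orientation": TCP orientation; "wrist_force": force on the tool from outside, world axes, zero at the start; "ft_torque": the same for the moment, N m; "finger_gap": finger opening in m; "grip_force": force on a finger pad.
Only numpy, scipy, OpenCV 4.12 (cv2) and the standard library are available. Lean on these libraries where they do the work, as an engineer would, in place of code of your own. Each camera call takes 0.05 s, during which the arm holds its last target. There are 200 camera calls.

### The job

Take the release rod from its stand, push its thin end down through the small round hole in the top of the drive dock until the plunger inside is fully down (this raises the drive out of its slot), and leave the rod standing in the hole. Then draw the drive up out of the slot, turn it a quarter turn so that its connector edge looks sideways instead of down, and finish while still holding it there in the gripper, steady and free of everything else, with its centre more than 20 cm above the desk. Leave the pump, the spray can and the screwdriver alone.

Things in the scene. Friction and masses are not known exactly. Their poses are not given: they have to be found in the camera images.
- dock: black drive dock, fixed to the desk, 130 (x) by 200 (y) by 85 mm high; origin at the centre of its underside, z up. Its flat top has a slot for the drive, 104 mm along x and 19 mm along y, centred at dock y = -45 mm, and the release hole at dock y = +70 mm. Inside, the plunger under the hole is linked to a lifter under the drive.
- release_hole (a point): centre of the mouth of the round release hole, at the level of the dock's top (85 mm up); hole 11 mm wide with a slightly bevelled rim and a thin bright ring drawn round it, bored straight down; axes as the dock's.
- slot_mouth (a point): centre of the mouth of the drive's slot, at the level of the dock's top; axes as the dock's. With the plunger fully down the drive's top edge stands 28 mm above this level, the drive loose in the slot (1 to 2 mm of play each way).
- plunger (a joint): travel of the plunger inside the release hole, m: 0 = up (its top 15 mm below the dock's top), 0.020 = fully down (35 mm below, a hard stop). It resists with about 8 to 11 N, has no return spring and stays where it is pushed; each mm of it lifts the drive by 1.5 mm.
- drive: bare aluminium disk drive, a slab 100 (x) by 15 (y) by 70 mm (z), about 170 g, one face with a pale label, the other green. Origin at the centre of its connector edge (a long edge, 100 by 15 mm), z pointing from that edge to the opposite one. At the start it stands in the slot, connector edge down, axes as the dock's, its top edge 2 mm below the dock's top.
- drive_centre (a point): centre of the drive's slab, 35 mm from the connector edge; axes as the drive's.
- rod: release rod, about 30 g, upright in the stand at the start: a straight steel shaft 6 mm thick with a rounded end, 70 mm long, and above it a grey cylindrical handle 16 mm thick, 46 mm long (70 to 116 mm above the shaft's end; a collar drawn at its lower 4 mm is 19 mm wide). Origin at the lower, free end of the shaft, z along the rod to the handle.
- stand: pale wooden block 60 by 60 by 40 mm, fixed to the desk, with one hole 8 mm wide and 35 mm deep in the middle of its top, in which the rod stands with its end 5 mm above the desk; origin at the centre of its underside.
- pump: bystander: black round pump on a 60 mm square foot, 84 mm high; origin at the centre of its underside.
- spray_can: bystander: yellow spray can with a pale top, 60 mm thick, 170 mm high; origin at the centre of its underside.
- screwdriver: bystander: screwdriver lying flat on the desk to the right of the dock (robot's view), along its own x, about 200 mm long; origin at the middle of its length, on the desk.
Not all that is in view belongs to the job. There is more than one size of the dock; the job needs the larger.

How it is judged:
By the outcome, as a careful person would: the job done as asked, in the order asked, and still so for the second after the job is handed in, while the arm keeps its last pose, push and grip.
It also fails if it takes over 61 s, if anything falls off the work surface, if the arm or the gripper's body presses on something with over 40 N, if the wrist force passes 120 N, or if a joint passes its speed limit or range.

## Working session

There is one attempt and no reset: what is moved stays moved. The work goes in short steps, Python scripts to look and compute and a tool call to move; the robot and the scene stay as the last step left them, time stands still between calls to the robot, and variables do not carry over. Pictures are saved under pics/ and viewed, at most 10 in all, crops included, and the job is handed in when it is done.

Besides the shell and the picture viewer there is one more tool, called after "Call:" as a command line: name --argument value ..., lists and objects as JSON in quotes. apply_moves: Moves the arm, as the interface text tells. Its arguments: {"type":"object","properties":{"rows":{"type":"array"},"force":{"type":"number"}},"required":["rows"]}

```bash
mkdir -p pics
python3 - <<'E'
from workcell import env, imaging
import numpy as np, cv2
s=env.get_state(); print({k:np.round(v,3) for k,v in s.items()})
for n in ["top","side"]:
    d=imaging.read_camera(n); cv2.imwrite(f"pics/{n}0.png",d["color"]); np.savez(f"{n}0.npz",**d)
    print(n,d["camera_matrix"].round(1).tolist(),d["view"].round(3).tolist())
E
```

```text
{'clock': np.float64(0.0), 'joint_pos': array([1.068, 0.314, 0.045, 1.304, 0.   , 1.431]), 'qvel': array([ 0.001,  0.002,  0.002,  0.001,  0.002, -0.001]), 'tau': array([-1.0000e-03, -4.8063e+01,  2.9853e+01,  2.0000e-02, -0.0000e+00,
       -0.0000e+00]), 'tcp_pos': array([0.204, 0.537, 0.23 ]), 'orientation': array([-0.   ,  0.18 ,  0.984, -0.001]), 'wrist_force': array([-0.878, -0.237, -0.026]), 'ft_torque': array([0.006, 0.056, 0.021]), 'grip_force': np.float64(0.0), 'finger_gap': np.float64(0.086)}
top [[543.1, 0.0, 277.5], [0.0, 543.1, 205.9], [0.0, 0.0, 1.0]] [[-0.029, -0.999, -0.024, -0.004], [-0.982, 0.033, -0.186, 0.622], [0.187, 0.018, -0.982, 1.095], [0.0, 0.0, 0.0, 1.0]]
side [[388.4, 0.0, 277.6], [0.0, 388.4, 203.6], [0.0, 0.0, 1.0]] [[-0.968, -0.252, -0.013, 0.59], [-0.173, 0.699, -0.694, 0.182], [0.184, -0.669, -0.72, 0.722], [0.0, 0.0, 0.0, 1.0]]
```

View pics/top0.png

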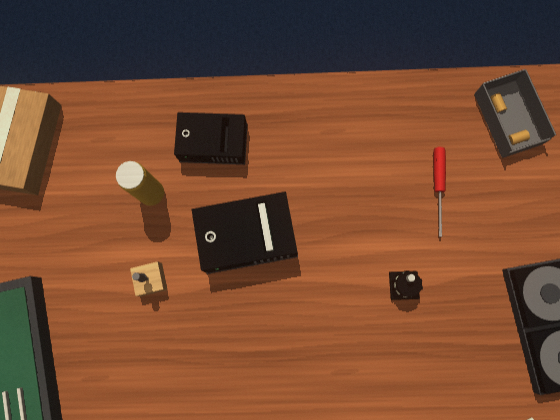

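View pics/side0.png

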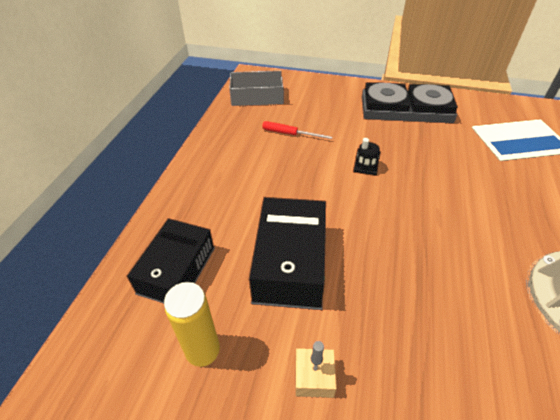

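The top view shows two docks: the small one at (210,138) with its hole at (186,133), and the larger one at (245,232) with its hole ring at (210,237) and the drive at (265,227). The rod's handle is at (140,277) in the stand at (147,280), next to the can at (131,175). The pump is at (405,285) and the screwdriver at (440,190). I choose the larger dock and the rod at (140,277). Next I measure both and check them in a close crop.

```bash
cat > h.py <<'E'
import numpy as np, cv2
from scipy.spatial.transform import Rotation as R
def cloud(d):
    K,z=d["camera_matrix"],d["z_map"]; v,u=np.indices(z.shape)
    P=np.stack([(u-K[0,2])/K[0,0]*z,(v-K[1,2])/K[1,1]*z,z],-1)
    V=d["view"]; return (P-V[:3,3])@V[:3,:3]
def onplane(d,uv,h):
    K,V=d["camera_matrix"],d["view"]; o=-V[:3,:3].T@V[:3,3]
    r=V[:3,:3].T@np.linalg.inv(K)@[uv[0],uv[1],1]; return o+r*(h-o[2])/r[2]
def proj(d,p):
    q=d["view"][:3,:3]@p+d["view"][:3,3]; q=d["camera_matrix"]@q; return q[:2]/q[2]
def rot(s): return R.from_quat(np.roll(s["orientation"],-1))
E
python3 - <<'E'
from h import *
d=dict(np.load("top0.npz")); P=cloud(d); g=d["color"].astype(int)
box=np.zeros(P.shape[:2],bool); box[185:280,185:305]=1
m=box&(abs(P[...,2]-.085)<.006)
print("dock top z",np.median(P[m][:,2]), m.sum())
r=cv2.minAreaRect((P[m][:,:2]*1000).astype(np.float32)); print("dock rect",r)
br=g.min(-1)>120
for nm,(a,b,c,e),h in [("ring",(225,250,200,222),.085),("drive",(195,260,250,282),.083)]:
    mm=np.zeros_like(br); mm[a:b,c:e]=br[a:b,c:e]; v,u=np.nonzero(mm)
    q=np.array([onplane(d,x,h) for x in zip(u,v)])
    print(nm,len(u),u.mean(),v.mean(),q.mean(0).round(4),cv2.minAreaRect((q[:,:2]*1000).astype(np.float32)))
mm=np.zeros_like(br); mm[260:300,125:170]=1
q=P[mm&(P[...,2]>.1)]; print("rod z max",q[:,2].max(),len(q)); t=q[q[:,2]>q[:,2].max()-.006]; print(t.mean(0),len(t))
q=P[mm&(abs(P[...,2]-.04)<.005)]; print("stand",cv2.minAreaRect((q[:,:2]*1000).astype(np.float32)))
d2=dict(np.load("side0.npz"));P2=cloud(d2)
q=P2[330:375,300:335].reshape(-1,3); q=q[q[:,2]>.085]; print("side rod",len(q),q.mean(0),q.max(0),q.min(0))
m=np.zeros(P2.shape[:2],bool); m[190:310,245:335]=1; m&=abs(P2[...,2]-.085)<.006
print("side dock",np.median(P2[m][:,2]),cv2.minAreaRect((P2[m][:,:2]*1000).astype(np.float32)))
for nm,uv,h in [("ring",(288,267),.085)]: print(onplane(d2,uv,h))
cv2.imwrite("pics/crop1.png",cv2.resize(d["color"][180:300,120:310],None,fx=4,fy=4,interpolation=cv2.INTER_CUBIC))
E
```

```text
dock top z 0.08446368386576063 5895
dock rect ((569.5465087890625, 47.83583068847656), (131.2646942138672, 199.9976806640625), 8.769966125488281)
ring 55 210.05454545454546 236.25454545454545 [0.5578 0.1168 0.085 ] ((558.3551025390625, 116.89468383789062), (20.75575065612793, 20.72845458984375), 88.1468276977539)
drive 325 265.0676923076923 226.58153846153846 [0.5746 0.0031 0.083 ] ((575.0750122070312, 3.2435007095336914), (99.51261901855469, 13.857573509216309), 8.689659118652344)
rod z max 1.1908644739498153 75
[ 0.40620085 -0.04440943  1.19086447] 7
stand ((479.56109619140625, 259.7811584472656), (60.49404525756836, 61.165531158447266), 12.029014587402344)
side rod 209 [0.4794761  0.27525911 0.12914361] [0.48805775 0.50484781 0.65396245] [0.46891999 0.25701245 0.08531876]
side dock 0.08491203730568399 ((570.0371704101562, 52.39777374267578), (130.09814453125, 202.29769897460938), 9.003671646118164)
[0.55775071 0.1213915  0.085     ]
```

View pics/crop1.png

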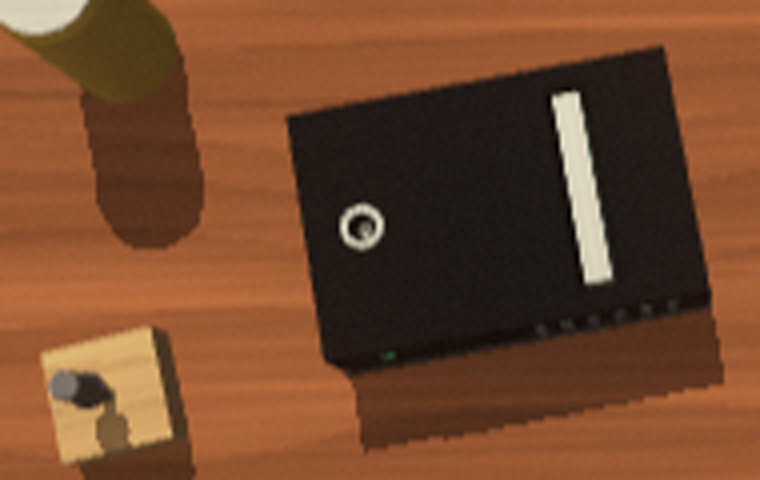

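The crop confirms the choice: the larger dock has its ring at crop (361,226), the drive strip is at (582,188), and the rod stands in the wooden block at (65,387). The dock yaw is about 8.8° and its top measures 85 mm high, as specified. I'll move above the rod with the tool y along the dock's y.

Call:
apply_moves --rows '[{"xyz": [-356, -162, 0], "turn": [0, 0, -0.515], "grip": 1}, {"xyz": [-356, -162, 0], "turn": [0, 0, -0.515], "grip": 1}, {"xyz": [-356, -162, 0], "turn": [0, 0, -0.515], "grip": 1}, {"xyz": [-356, -162, 0], "turn": [0, 0, -0.515], "grip": 1}, {"xyz": [-356, -162, 0], "turn": [0, 0, -0.515], "grip": 1}, {"xyz": [-356, -162, 0], "turn": [0, 0, -0.515], "grip": 1}, {"xyz": [-356, -162, 0], "turn": [0, 0, -0.515], "grip": 1}, {"xyz": [-356, -162, 0], "turn": [0, 0, -0.515], "grip": 1}, {"xyz": [-356, -162, 0], "turn": [0, 0, -0.515], "grip": 1}, {"xyz": [-356, -162, 0], "turn": [0, 0, -0.515], "grip": 1}, {"xyz": [-356, -162, 0], "turn": [0, 0, -0.515], "grip": 1}, {"xyz": [-356, -162, 0], "turn": [0, 0, -0.515], "grip": 1}]'

```text
clock: 1.1
tcp_pos: [0.4802, 0.2583, 0.2306]
orientation: [-0.001, -0.074, 0.997, -0.0]
wrist_force: [0.0, 0.0, -0.1]
finger_gap: 0.0853
grip_force: 0.0
```

Run:
```python
from h import *
from workcell import env, imaging
s=env.get_state(); print(s["clock"],s["tcp_pos"].round(4),s["joint_pos"].round(2)); print(rot(s).as_matrix().round(3))
d=imaging.read_camera("wrist"); np.savez("w1.npz",**d); V=d["view"]; print("cam",(-V[:3,:3].T@V[:3,3]).round(3),V[:3,:3].round(2).tolist())
print("proj rod top",proj(d,np.array([.4796,.26,.121])),"hole",proj(d,np.array([.558,.119,.085])))
P=cloud(d); m=(d["z_map"]>0)&(abs(P[...,2]-.121)<.004)&(np.hypot(P[...,0]-.48,P[...,1]-.26)<.03)
q=P[m]; print(len(q), q.mean(0) if len(q) else "", (q.min(0),q.max(0)) if len(q) else "")
cv2.imwrite("pics/w1.png",d["color"])
```

```text
1.1 [0.4802 0.2583 0.2306] [ 0.35  0.26 -0.03  1.28  0.    0.2 ]
[[-0.989 -0.148 -0.001]
 [-0.148  0.989 -0.   ]
 [ 0.001  0.    -1.   ]]
cam [0.4   0.246 0.374] [[-0.15, 0.99, 0.0], [0.94, 0.14, 0.31], [0.31, 0.05, -0.95]]
proj rod top [283.54523153 207.17110517] hole [128.89945046 250.96988592]
284 [0.47743515 0.26262622 0.12113079] (array([0.47032464, 0.25512186, 0.11705437]), array([0.48536685, 0.27027189, 0.12380201]))
```

View pics/w1.png

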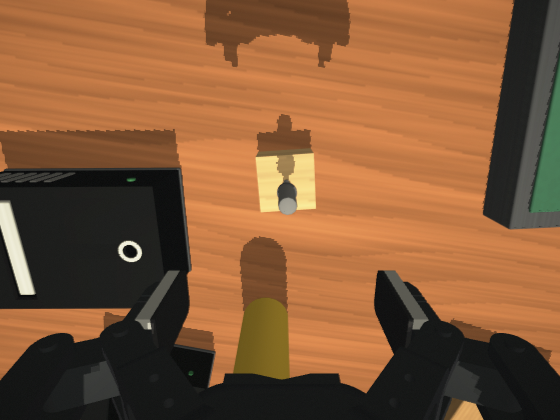

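The wrist view shows the rod's top at (288,206) and the ring at (129,250), both matching the projections. Descending to grasp.

Call:
apply_moves --rows '[{"xyz": [1.6, 4.3, 30], "turn": [0, 0, 0], "grip": 1}, {"xyz": [1.6, 4.3, 60], "turn": [0, 0, 0], "grip": 1}, {"xyz": [1.6, 4.3, 90], "turn": [0, 0, 0], "grip": 0.8}, {"xyz": [1.6, 4.3, 115], "turn": [0, 0, 0], "grip": 0.6}, {"xyz": [1.6, 4.3, 135], "turn": [0, 0, 0], "grip": 0.5}, {"xyz": [1.6, 4.3, 148], "turn": [0, 0, 0], "grip": 0.5}, {"xyz": [1.6, 4.3, 148], "turn": [0, 0, 0], "grip": 0}, {"xyz": [1.6, 4.3, 148], "turn": [0, 0, 0], "grip": 0}, {"xyz": [1.6, 4.3, 148], "turn": [0, 0, 0], "grip": 0}, {"xyz": [1.6, 4.3, 148], "turn": [0, 0, 0], "grip": 0}, {"xyz": [1.6, 4.3, 148], "turn": [0, 0, 0], "grip": 0}, {"xyz": [1.6, 4.3, 148], "turn": [0, 0, 0], "grip": 0}]' --force 60

```text
clock: 2.15
tcp_pos: [0.477, 0.264, 0.0841]
orientation: [0.0, -0.076, 0.997, 0.0]
wrist_force: [-2.7, -2.1, 1.1]
finger_gap: 0.0144
grip_force: 58.5
```

Call:
apply_moves --rows '[{"xyz": [0, 0, -20], "turn": [0, 0, 0], "grip": 0}, {"xyz": [0, 0, -45], "turn": [0, 0, 0], "grip": 0}, {"xyz": [0, 0, -75], "turn": [0, 0, 0], "grip": 0}, {"xyz": [0, 0, -105], "turn": [0, 0, 0], "grip": 0}, {"xyz": [-4, -10, -120], "turn": [0, 0, 0], "grip": 0}, {"xyz": [-14, -38, -120], "turn": [0, 0, 0], "grip": 0}, {"xyz": [-26, -68, -120], "turn": [0, 0, 0], "grip": 0}, {"xyz": [-38, -100, -120], "turn": [0, 0, 0], "grip": 0}, {"xyz": [-49, -130, -120], "turn": [0, 0, 0], "grip": 0}, {"xyz": [-56, -148, -120], "turn": [0, 0, 0], "grip": 0}, {"xyz": [-58.4, -153.8, -120], "turn": [0, 0, 0], "grip": 0}, {"xyz": [-58.4, -153.8, -120], "turn": [0, 0, 0], "grip": 0}]'

```text
clock: 3.15
tcp_pos: [0.5597, 0.1194, 0.2039]
orientation: [0.001, -0.075, 0.997, 0.0]
wrist_force: [0.4, 1.6, 0.1]
finger_gap: 0.0145
grip_force: 58.5
```

Run:
```python
from h import *
from workcell import env, imaging
s=env.get_state(); print(s["clock"],s["tcp_pos"].round(4)); t=s["tcp_pos"]
ims=[]
for n in ["side","wrist","top"]:
    d=imaging.read_camera(n); np.savez(n+"2.npz",**d)
    tip=np.array([t[0],t[1],t[2]-.079]); a=proj(d,tip); b=proj(d,np.array([.558,.119,.085])); print(n,"tip",a,"hole",b)
    c=(a+b)/2; u,v=np.clip(c.astype(int),[50,50],[510,370]); im=d["color"][v-50:v+50,u-50:u+50].copy(); print("crop origin",u-50,v-50)
    im=cv2.resize(im,None,fx=2.6,fy=2.6,interpolation=cv2.INTER_CUBIC); im=cv2.convertScaleAbs(im,alpha=2); ims.append(im)
cv2.imwrite("pics/c2.png",np.hstack(ims))
```

```text
3.15 [0.5597 0.1194 0.2039]
side tip [287.27721117 252.16782888] hole [288.18051137 265.87398779]
crop origin 237 209
wrist tip [279.7016876  221.09333672] hole [279.79596318 202.74999632]
crop origin 229 161
top tip [205.82437611 232.69014722] hole [208.97839312 236.19543666]
crop origin 157 184
```

View pics/c2.png

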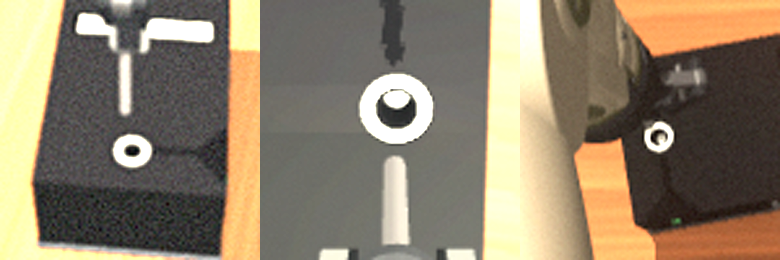

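Left is the side view: ring at (287.8,267.1), tip end at (285.1,252.8). Middle is the wrist view: ring at (281.3,202.5), tip at (280.9,221.4). The rod hangs straight over the hole, so I'll triangulate the offset.

Run:
```python
from h import *
from scipy.optimize import least_squares
S,W=[dict(np.load(n+"2.npz")) for n in("side","wrist")]
def ringc(d,c):
    g=d["color"].min(-1); u,v=c; m=np.zeros_like(g); m[v-9-8*(d is W):v+10+8*(d is W),u-9-8*(d is W):u+10+8*(d is W)]=1
    vv,uu=np.nonzero((m>0)&(g>90)); h=cv2.convexHull(np.stack([uu,vv],1).astype(np.float32)); e=cv2.minAreaRect(h); return e
rs,rw=ringc(S,(288,267)),ringc(W,(281,202)); print(rs,rw)
for d,r in((S,rs),(W,rw)): print("hole",onplane(d,r[0],.085).round(4))
f=lambda p:np.r_[proj(S,p)-[285.1,252.3],proj(W,p)-[280.9,221.8]]
o=least_squares(f,[.56,.12,.125]); print("tip",o.x.round(4),o.fun.round(2))
# shaft in side: columns of bright pixels
h=np.mean([onplane(S,rs[0],.085),onplane(W,rw[0],.085)],0); d=h-o.x; print("delta",d.round(4)); print("wrist-only at tip z .125", onplane(W,(280.9,221.8),.125),"side",onplane(S,(285.1,252.3),.125))
```

```text
((287.5, 266.5), (11.0, 13.0), 90.0) ((280.9000549316406, 202.3000030517578), (26.385601043701172, 27.280029296875), 63.43495178222656)
hole [0.5589 0.1206 0.085 ]
hole [0.5575 0.1199 0.085 ]
tip [0.5613 0.1203 0.1231] [ 1.16  0.76 -0.22  0.57]
delta [-0.0031 -0.0001 -0.0381]
wrist-only at tip z .125 [0.5601103  0.12029152 0.125     ] side [0.56322161 0.12060623 0.125     ]
```

Call:
apply_moves --rows '[{"xyz": [1.6, 0.2, 0], "turn": [0, 0, 0], "grip": 0}, {"xyz": [3.2, 0.5, 5], "turn": [0, 0, 0], "grip": 0}, {"xyz": [3.2, 0.5, 15], "turn": [0, 0, 0], "grip": 0}, {"xyz": [3.2, 0.5, 25], "turn": [0, 0, 0], "grip": 0}, {"xyz": [3.2, 0.5, 30], "turn": [0, 0, 0], "grip": 0}, {"xyz": [3.2, 0.5, 30], "turn": [0, 0, 0], "grip": 0}, {"xyz": [3.2, 0.5, 30], "turn": [0, 0, 0], "grip": 0}]'

```text
clock: 3.88
tcp_pos: [0.5544, 0.1207, 0.1724]
orientation: [-0.001, -0.076, 0.997, 0.0]
wrist_force: [0.7, -0.0, 0.0]
finger_gap: 0.0143
grip_force: 58.4
```

Run:
```python
from h import *
from workcell import env, imaging
s=env.get_state(); print(s["clock"],s["tcp_pos"].round(4),s["wrist_force"].round(1))
ims=[]
for n in ["side","wrist"]:
    d=imaging.read_camera(n); np.savez(n+"3.npz",**d)
    u,v=proj(d,np.array([.558,.120,.09])).astype(int); print(n,"crop origin",u-25,v-25)
    im=d["color"][v-25:v+25,u-25:u+25]
    im=cv2.resize(im,None,fx=8,fy=8,interpolation=cv2.INTER_CUBIC); ims.append(cv2.convertScaleAbs(im,alpha=2))
cv2.imwrite("pics/c3.png",np.hstack(ims))
```

```text
3.8833 [0.5544 0.1207 0.1724] [ 0.7 -0.   0. ]
side crop origin 263 239
wrist crop origin 254 197
```

View pics/c3.png

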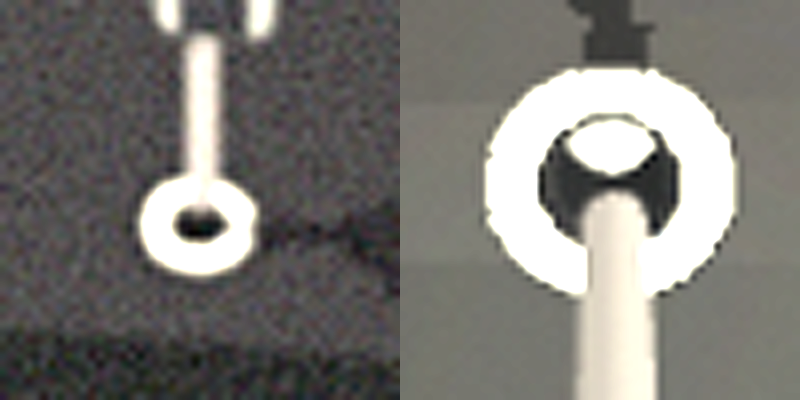

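The side crop shows the tip 3 px (of 8x zoom) right of the hole's axis, and the wrist crop shows it about 7 px right of the centre. Both are under 1 mm. I correct that and push in.

Call:
apply_moves --rows '[{"xyz": [-0.6, -0.6, 0], "turn": [0, 0, 0], "grip": 0}, {"xyz": [-0.6, -0.6, 3], "turn": [0, 0, 0], "grip": 0}, {"xyz": [-0.6, -0.6, 6], "turn": [0, 0, 0], "grip": 0}, {"xyz": [-0.6, -0.6, 9], "turn": [0, 0, 0], "grip": 0}, {"xyz": [-0.6, -0.6, 12], "turn": [0, 0, 0], "grip": 0}, {"xyz": [-0.6, -0.6, 15], "turn": [0, 0, 0], "grip": 0}, {"xyz": [-0.6, -0.6, 18], "turn": [0, 0, 0], "grip": 0}, {"xyz": [-0.6, -0.6, 18], "turn": [0, 0, 0], "grip": 0}]' --force 90

```text
clock: 4.65
tcp_pos: [0.5552, 0.1201, 0.1544]
orientation: [-0.001, -0.076, 0.997, 0.0]
wrist_force: [0.9, -0.5, -0.0]
finger_gap: 0.0137
grip_force: 87.5
```

No contact force, so the tip is inside the hole about 10 mm deep. Next I press the plunger.

Call:
apply_moves --rows '[{"xyz": [0, 0, 3], "turn": [0, 0, 0], "grip": 0}, {"xyz": [0, 0, 6], "turn": [0, 0, 0], "grip": 0}, {"xyz": [0, 0, 9], "turn": [0, 0, 0], "grip": 0}, {"xyz": [0, 0, 12], "turn": [0, 0, 0], "grip": 0}, {"xyz": [0, 0, 14], "turn": [0, 0, 0], "grip": 0}, {"xyz": [0, 0, 16], "turn": [0, 0, 0], "grip": 0}, {"xyz": [0, 0, 18], "turn": [0, 0, 0], "grip": 0}, {"xyz": [0, 0, 20], "turn": [0, 0, 0], "grip": 0}, {"xyz": [0, 0, 22], "turn": [0, 0, 0], "grip": 0}, {"xyz": [0, 0, 22], "turn": [0, 0, 0], "grip": 0}]'

```text
clock: 5.48
tcp_pos: [0.5562, 0.1202, 0.1344]
orientation: [0.001, -0.076, 0.997, 0.0]
wrist_force: [-1.6, -1.0, 6.6]
finger_gap: 0.0139
grip_force: 87.6
```

Call:
apply_moves --rows '[{"xyz": [0, 0, 1.5], "turn": [0, 0, 0], "grip": 0}, {"xyz": [0, 0, 3], "turn": [0, 0, 0], "grip": 0}, {"xyz": [0, 0, 4], "turn": [0, 0, 0], "grip": 0}, {"xyz": [0, 0, 5], "turn": [0, 0, 0], "grip": 0}, {"xyz": [0, 0, 5], "turn": [0, 0, 0], "grip": 0}]'

```text
clock: 5.9
tcp_pos: [0.5563, 0.1203, 0.1296]
orientation: [0.001, -0.076, 0.997, 0.0]
wrist_force: [-2.2, 0.2, 7.7]
finger_gap: 0.0143
grip_force: 87.7
```

Call:
apply_moves --rows '[{"xyz": [0, 0, 1], "turn": [0, 0, 0], "grip": 0}, {"xyz": [0, 0, 2], "turn": [0, 0, 0], "grip": 0}, {"xyz": [0, 0, 2], "turn": [0, 0, 0], "grip": 0}]'

```text
clock: 6.15
tcp_pos: [0.5563, 0.1203, 0.1278]
orientation: [0.001, -0.076, 0.997, 0.0]
wrist_force: [-2.6, 0.3, 8.2]
finger_gap: 0.014
grip_force: 87.9
```

Call:
apply_moves --rows '[{"xyz": [0, 0, 1], "turn": [0, 0, 0], "grip": 0}, {"xyz": [0, 0, 2], "turn": [0, 0, 0], "grip": 0}, {"xyz": [0, 0, 2], "turn": [0, 0, 0], "grip": 0}]'

```text
clock: 6.4
tcp_pos: [0.5568, 0.1203, 0.1274]
orientation: [0.002, -0.076, 0.997, 0.0]
wrist_force: [-4.2, -0.5, 17.0]
finger_gap: 0.0139
grip_force: 88.8
```

Run:
```python
from h import *
from workcell import env, imaging
s=env.get_state(); print(s["tcp_pos"].round(4),s["wrist_force"].round(1))
for n in ["side","wrist"]:
    d=imaging.read_camera(n); np.savez(n+"4.npz",**d); P=cloud(d)
    c=np.array([.5755,.005]); a=np.deg2rad(8.8); X=np.array([np.cos(a),np.sin(a)]);Y=np.array([-X[1],X[0]])
    q=P-np.r_[c,0]; u=q[...,:2]@X; v=q[...,:2]@Y
    m=(d["z_map"]>0)&(abs(u)<.06)&(abs(v)<.02)&(P[...,2]>.1)&(P[...,2]<.13); print(n,m.sum(),np.percentile(P[m][:,2],[50,75,90,97]).round(4) if m.sum() else "")
    t=m&(P[...,2]>.1115); print(" top edge rect",cv2.minAreaRect((P[t][:,:2]*1000).astype(np.float32)) if t.sum()>5 else "")
```

```text
[0.5568 0.1203 0.1274] [-4.2 -0.5 17. ]
side 142 [0.1087 0.1125 0.1134 0.1141]
 top edge rect ((576.4423217773438, 7.582057952880859), (97.12569427490234, 16.220115661621094), 9.393145561218262)
wrist 7219 [0.1131 0.1138 0.1142 0.1146]
 top edge rect ((575.1065063476562, 6.623529434204102), (100.55999755859375, 16.946609497070312), 8.496898651123047)
```

The force rose to 17 N at the hard stop, and the drive's top sits at 113 mm (85 + 28), so the plunger is fully down. I relax the push, open, and go straight up, keeping the opening small.

Call:
apply_moves --rows '[{"xyz": [0, 0, 1], "turn": [0, 0, 0], "grip": 0}, {"xyz": [0, 0, 1], "turn": [0, 0, 0], "grip": 0}, {"xyz": [0, 0, -1.5], "turn": [0, 0, 0], "grip": 0}, {"xyz": [0, 0, -1.5], "turn": [0, 0, 0], "grip": 0.5}, {"xyz": [0, 0, -1.5], "turn": [0, 0, 0], "grip": 0.5}, {"xyz": [0, 0, -1.5], "turn": [0, 0, 0], "grip": 0.5}, {"xyz": [0, 0, -1.5], "turn": [0, 0, 0], "grip": 0.5}, {"xyz": [0, 0, -1.5], "turn": [0, 0, 0], "grip": 0.5}]'

```text
clock: 7.17
tcp_pos: [0.5554, 0.1201, 0.1252]
orientation: [-0.0, -0.076, 0.997, 0.0]
wrist_force: [0.4, 0.1, -1.2]
finger_gap: 0.0425
grip_force: 0.0
```

Call:
apply_moves --rows '[{"xyz": [0, 0, -15], "turn": [0, 0, 0], "grip": 0.5}, {"xyz": [0, 0, -35], "turn": [0, 0, 0], "grip": 0.5}, {"xyz": [0, 0, -60], "turn": [0, 0, 0], "grip": 0.5}, {"xyz": [0, 0, -80], "turn": [0, 0, 0], "grip": 0.5}, {"xyz": [0, 0, -90], "turn": [0, 0, 0], "grip": 0.5}, {"xyz": [0, 0, -90], "turn": [0, 0, 0], "grip": 0.5}]'

```text
clock: 7.67
tcp_pos: [0.5571, 0.1203, 0.2181]
orientation: [0.002, -0.076, 0.997, 0.0]
wrist_force: [0.8, 0.3, 0.4]
finger_gap: 0.0425
grip_force: 0.0
```

Run:
```python
from h import *
from workcell import env, imaging
s=env.get_state(); print(s["clock"],s["tcp_pos"].round(4),s["wrist_force"].round(1)); T=rot(s).as_matrix()
for n in ["wrist","side"]:
    d=imaging.read_camera(n); P=cloud(d)
    c=np.array([.5755,.006]); a=np.deg2rad(8.8); X=np.array([np.cos(a),np.sin(a)]);Y=np.array([-X[1],X[0]])
    q=P-np.r_[c,0]; u=q[...,:2]@X; v=q[...,:2]@Y
    t=(d["z_map"]>0)&(abs(u)<.07)&(abs(v)<.025)&(abs(P[...,2]-.113)<.003)
    r=cv2.minAreaRect((P[t][:,:2]*1000).astype(np.float32)); print(n,r,P[t].mean(0))
    D=np.r_[np.array(r[0])/1000-s["tcp_pos"][:2],0]; print("tool shift",(T.T@D*1000).round(1), "tool y yaw",np.degrees(np.arctan2(T[1,1],T[0,1])))
    h=np.hypot(P[...,0]-.558,P[...,1]-.12)<.02; m=h&(abs(P[...,2]-.166)<.004); print("rod top",m.sum(),P[m].mean(0))
    cv2.imwrite(f"pics/{n}5.png",d["color"])
```

```text
7.6667 [0.5571 0.1203 0.2181] [0.8 0.3 0.4]
wrist ((574.9322509765625, 6.687053680419922), (99.8946304321289, 15.740774154663086), 8.904095649719238) [0.57178889 0.0068188  0.11337689]
tool shift [  -0.4 -115.     0. ] tool y yaw 98.71925254243935
rod top 353 [0.5491358  0.1084381  0.16497171]
side ((576.806640625, 8.199746131896973), (98.2376480102539, 17.21126365661621), 9.039237976074219) [0.56815237 0.00747398 0.11277311]
tool shift [  -2.4 -113.8    0. ] tool y yaw 98.71925254243935
rod top 56 [0.5508576  0.11031056 0.16434909]
```

View pics/side5.png

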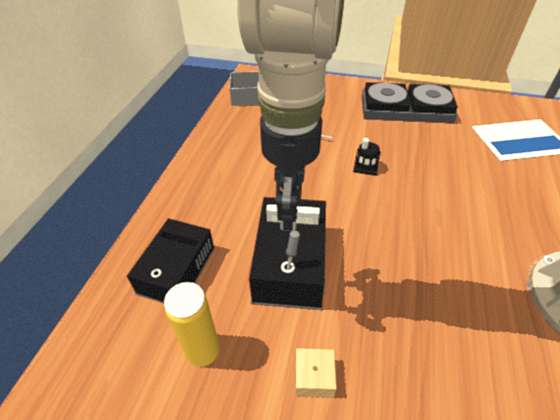

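The side view shows the rod standing, slightly leaning, in the hole (288,255), and the stand empty. Next I go over the drive, down and grip.

Call:
apply_moves --rows '[{"xyz": [0, -25, 0], "turn": [0, 0, 0], "grip": 0.7}, {"xyz": [-0.5, -60, 0], "turn": [0, 0, 0], "grip": 0.7}, {"xyz": [-1, -95, 0], "turn": [0, 0, 0], "grip": 0.7}, {"xyz": [-1.2, -114.6, 10], "turn": [0, 0, 0], "grip": 0.7}, {"xyz": [-1.2, -114.6, 40], "turn": [0, 0, 0], "grip": 0.7}, {"xyz": [-1.2, -114.6, 70], "turn": [0, 0, 0], "grip": 0.7}, {"xyz": [-1.2, -114.6, 100], "turn": [0, 0, 0], "grip": 0.7}, {"xyz": [-1.2, -114.6, 115], "turn": [0, 0, 0], "grip": 0.6}, {"xyz": [-1.2, -114.6, 123], "turn": [0, 0, 0], "grip": 0.5}, {"xyz": [-1.2, -114.6, 127], "turn": [0, 0, 0], "grip": 0.5}, {"xyz": [-1.2, -114.6, 127], "turn": [0, 0, 0], "grip": 0.5}]'

```text
clock: 8.68
tcp_pos: [0.5734, 0.0072, 0.0875]
orientation: [-0.001, -0.076, 0.997, 0.0]
wrist_force: [0.7, -0.5, 0.6]
finger_gap: 0.0425
grip_force: 0.0
```

Call:
apply_moves --rows '[{"xyz": [0, 0, 0], "turn": [0, 0, 0], "grip": 0}, {"xyz": [0, 0, 0], "turn": [0, 0, 0], "grip": 0}, {"xyz": [0, 0, 0], "turn": [0, 0, 0], "grip": 0}, {"xyz": [0, 0, 0], "turn": [0, 0, 0], "grip": 0}, {"xyz": [0, 0, 0], "turn": [0, 0, 0], "grip": 0}, {"xyz": [0, 0, 0], "turn": [0, 0, 0], "grip": 0}]' --force 80

```text
clock: 9.18
tcp_pos: [0.5753, 0.007, 0.0898]
orientation: [0.001, -0.076, 0.997, -0.0]
wrist_force: [1.6, -0.3, 3.0]
finger_gap: 0.0133
grip_force: 81.0
```

Call:
apply_moves --rows '[{"xyz": [0, 0, -3], "turn": [0, 0, 0], "grip": 0}, {"xyz": [0, 0, -8], "turn": [0, 0, 0], "grip": 0}, {"xyz": [0, 0, -14], "turn": [0, 0, 0], "grip": 0}, {"xyz": [0, 0, -21], "turn": [0, 0, 0], "grip": 0}, {"xyz": [0, 0, -28], "turn": [0, 0, 0], "grip": 0}, {"xyz": [0, 0, -36], "turn": [0, 0, 0], "grip": 0}, {"xyz": [0, 0, -45], "turn": [0, 0, 0], "grip": 0}, {"xyz": [0, 0, -58], "turn": [0, 0, 0], "grip": 0}, {"xyz": [0, 0, -75], "turn": [0, 0, 0], "grip": 0}, {"xyz": [0, 0, -95], "turn": [0, 0, 0], "grip": 0}, {"xyz": [0, 0, -115], "turn": [0, 0, 0], "grip": 0}, {"xyz": [0, 0, -130], "turn": [0, 0, 0], "grip": 0}]'

```text
clock: 10.18
tcp_pos: [0.5746, 0.007, 0.2214]
orientation: [0.001, -0.076, 0.997, -0.0]
wrist_force: [0.1, -0.1, -1.0]
finger_gap: 0.0132
grip_force: 80.5
```

Drive lifted freely. Now higher, then the quarter turn about tool y (tool to point forward).

Call:
apply_moves --rows '[{"xyz": [0, 0, -20], "turn": [0, 0, 0], "grip": 0}, {"xyz": [0, 0, -45], "turn": [0, 0, 0], "grip": 0}, {"xyz": [0, 0, -70], "turn": [0, -0.05, 0], "grip": 0}, {"xyz": [0, 0, -95], "turn": [0, -0.12, 0], "grip": 0}, {"xyz": [0, 0, -115], "turn": [0, -0.2, 0], "grip": 0}, {"xyz": [0, 0, -130], "turn": [0, -0.28, 0], "grip": 0}, {"xyz": [0, 0, -130], "turn": [0, -0.36, 0], "grip": 0}, {"xyz": [0, 0, -130], "turn": [0, -0.44, 0], "grip": 0}, {"xyz": [0, 0, -130], "turn": [0, -0.52, 0], "grip": 0}, {"xyz": [0, 0, -130], "turn": [0, -0.58, 0], "grip": 0}, {"xyz": [0, 0, -130], "turn": [0, -0.62, 0], "grip": 0}, {"xyz": [0, 0, -130], "turn": [0, -0.62, 0], "grip": 0}]'

```text
clock: 11.18
tcp_pos: [0.5717, 0.0073, 0.3481]
orientation: [0.304, -0.072, 0.95, 0.023]
wrist_force: [-1.0, 0.9, -2.3]
finger_gap: 0.0135
grip_force: 80.6
```

Run:
```python
from h import *
from workcell import env
s=env.get_state(); print(s["joint_pos"].round(3),s["tcp_pos"].round(3)); print(rot(s).as_matrix().round(3))
```

```text
[-0.249 -0.189 -0.403  0.776  0.229 -0.332] [0.572 0.007 0.348]
[[-0.805 -0.151  0.574]
 [-0.123  0.989  0.088]
 [-0.581  0.    -0.814]]
```

Call:
apply_moves --rows '[{"xyz": [-5, -1, 4], "turn": [0, -0.05, 0], "grip": 0}, {"xyz": [-12, -2, 9], "turn": [0, -0.12, 0], "grip": 0}, {"xyz": [-20, -4, 14], "turn": [0, -0.2, 0], "grip": 0}, {"xyz": [-28, -5, 20], "turn": [0, -0.29, 0], "grip": 0}, {"xyz": [-36, -7, 26], "turn": [0, -0.38, 0], "grip": 0}, {"xyz": [-43, -8, 31], "turn": [0, -0.47, 0], "grip": 0}, {"xyz": [-48, -9, 34], "turn": [0, -0.56, 0], "grip": 0}, {"xyz": [-48, -9, 34], "turn": [0, -0.65, 0], "grip": 0}, {"xyz": [-48, -9, 34], "turn": [0, -0.74, 0], "grip": 0}, {"xyz": [-48, -9, 34], "turn": [0, -0.83, 0], "grip": 0}, {"xyz": [-48, -9, 34], "turn": [0, -0.91, 0], "grip": 0}, {"xyz": [-48, -9, 34], "turn": [0, -0.951, 0], "grip": 0}]'

```text
clock: 12.18
tcp_pos: [0.7082, -0.0035, 0.4047]
orientation: [0.691, -0.059, 0.718, 0.056]
wrist_force: [1.6, -1.0, -2.0]
finger_gap: 0.0134
grip_force: 80.8
```

Call:
apply_moves --rows '[{"xyz": [0, 0, 0], "turn": [0, 0, 0], "grip": 0}, {"xyz": [0, 0, 0], "turn": [0, 0, 0], "grip": 0}, {"xyz": [0, 0, 0], "turn": [0, 0, 0], "grip": 0}, {"xyz": [0, 0, 0], "turn": [0, 0, 0], "grip": 0}, {"xyz": [0, 0, 0], "turn": [0, 0, 0], "grip": 0}, {"xyz": [0, 0, 0], "turn": [0, 0, 0], "grip": 0}]'

```text
clock: 12.68
tcp_pos: [0.7055, -0.0024, 0.4033]
orientation: [0.689, -0.059, 0.72, 0.056]
wrist_force: [0.1, 0.4, -2.3]
finger_gap: 0.0133
grip_force: 80.7
```

Run:
```python
from h import *
from workcell import env, imaging
s=env.get_state(); print(s["clock"],s["joint_pos"].round(3),s["tcp_pos"].round(3),abs(s["qvel"]).max()); print(rot(s).as_matrix().round(3))
d=imaging.read_camera("side"); t=imaging.read_camera("top"); cv2.imwrite("pics/f.png",cv2.resize(np.hstack([d["color"][60:340,140:440],t["color"][100:380,120:420]]),(800,373)))
P=cloud(d); c=s["tcp_pos"]; m=(np.linalg.norm(P-(c+[.02,0,0]),axis=-1)<.09)&(P[...,0]>c[0]+.005); q=P[m]; print(q.min(0),q.max(0)); w,v=np.linalg.eigh(np.cov(q.T)); print(w,v.round(3).tolist())
```

```text
12.6833 [-0.32   0.026 -1.026 -1.004  0.483 -0.023] [ 0.705 -0.002  0.403] 0.007534047460614831
[[-0.043 -0.163  0.986]
 [-0.007  0.987  0.163]
 [-0.999 -0.    -0.043]]
[ 0.71047882 -0.00666818  0.35307123] [0.75521222 0.01498712 0.45438739]
[3.84025075e-06 1.44244783e-04 8.82556165e-04] [[-0.147, 0.989, 0.016], [0.989, 0.147, -0.015], [0.017, -0.014, 1.0]]
```

View pics/f.png

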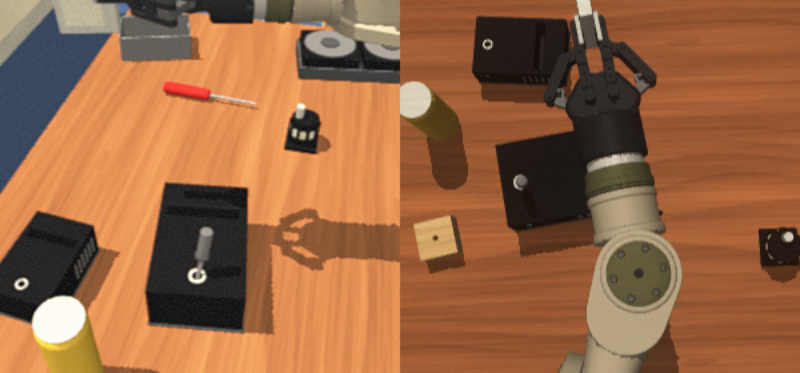

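Side view: the drive is held up clear of everything, the rod stands in the hole at crop (203,250), and the bystanders are untouched. Joint 3 is almost at its limit and the turn is 2.5° short. I'll lower and extend a little to get off the limit, and level it.

Call:
apply_moves --rows '[{"xyz": [10, 0, 2], "turn": [0, -0.01, 0], "grip": 0}, {"xyz": [20, 0, 4], "turn": [0, -0.02, 0], "grip": 0}, {"xyz": [35, 0, 6], "turn": [0, -0.03, 0], "grip": 0}, {"xyz": [50, 0, 8], "turn": [0, -0.043, 0], "grip": 0}, {"xyz": [60, 0, 10], "turn": [0, -0.043, 0], "grip": 0}, {"xyz": [60, 0, 10], "turn": [0, -0.043, 0], "grip": 0}, {"xyz": [60, 0, 10], "turn": [0, -0.043, 0], "grip": 0}]'

```text
clock: 13.37
tcp_pos: [0.7401, -0.0047, 0.3518]
orientation: [0.698, -0.06, 0.711, 0.06]
wrist_force: [-0.5, 0.6, -1.7]
finger_gap: 0.0134
grip_force: 80.8
```

Run:
```python
from h import *
from workcell import env
s=env.get_state(); print(s["joint_pos"].round(3),s["tcp_pos"].round(3),abs(s["qvel"]).max()); print(rot(s).as_matrix().round(3))
```

```text
[-0.304  0.25  -1.027 -1.257  0.474 -0.008] [ 0.74  -0.005  0.352] 0.031408535834178936
[[-0.017 -0.169  0.985]
 [-0.002  0.986  0.169]
 [-1.     0.001 -0.017]]
```

Still at the limit; extend forward.

Call:
apply_moves --rows '[{"xyz": [0, 0, 12], "turn": [0, -0.005, 0], "grip": 0}, {"xyz": [0, 0, 25], "turn": [0, -0.01, 0], "grip": 0}, {"xyz": [0, 0, 40], "turn": [0, -0.017, 0], "grip": 0}, {"xyz": [0, 0, 55], "turn": [0, -0.017, 0], "grip": 0}, {"xyz": [0, 0, 70], "turn": [0, -0.017, 0], "grip": 0}, {"xyz": [0, 0, 80], "turn": [0, -0.017, 0], "grip": 0}, {"xyz": [0, 0, 80], "turn": [0, -0.017, 0], "grip": 0}, {"xyz": [0, 0, 80], "turn": [0, -0.017, 0], "grip": 0}, {"xyz": [0, 0, 80], "turn": [0, -0.017, 0], "grip": 0}]'

```text
clock: 14.12
tcp_pos: [0.8185, 0.009, 0.3517]
orientation: [0.705, -0.06, 0.704, 0.06]
wrist_force: [0.1, 0.4, -1.8]
finger_gap: 0.0135
grip_force: 80.8
```

Run:
```python
from h import *
from workcell import env, imaging
s=env.get_state(); print(s["clock"],s["joint_pos"].round(3),s["tcp_pos"].round(3),abs(s["qvel"]).max()); print(rot(s).as_matrix().round(3))
d=imaging.read_camera("side"); P=cloud(d); c=s["tcp_pos"]; m=(np.linalg.norm(P-(c+[.02,0,0]),axis=-1)<.09)&(P[...,0]>c[0]+.005); q=P[m]; print(len(q),q.min(0),q.max(0))
cv2.imwrite("pics/g.png",d["color"])
```

```text
14.1167 [-2.330e-01  3.670e-01 -8.560e-01 -1.225e+00  4.030e-01  1.000e-03] [0.819 0.009 0.352] 0.011764748729220328
[[ 0.001 -0.169  0.986]
 [ 0.001  0.986  0.169]
 [-1.     0.     0.001]]
1571 [0.82358174 0.00552442 0.30234359] [0.86526043 0.02632744 0.40370327]
```

View pics/g.png

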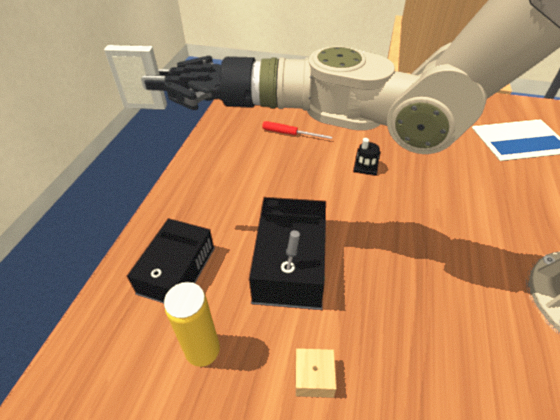

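The side view shows the drive held level at (140,80), the rod in the hole at (289,255), and everything else in place. I pull back 35 mm to stay well over the desk, then settle.

Call:
apply_moves --rows '[{"xyz": [0, 0, -8], "turn": [0, 0, 0], "grip": 0}, {"xyz": [0, 0, -20], "turn": [0, 0, 0], "grip": 0}, {"xyz": [0, 0, -30], "turn": [0, 0, 0], "grip": 0}, {"xyz": [0, 0, -35], "turn": [0, 0, 0], "grip": 0}, {"xyz": [0, 0, -35], "turn": [0, 0, 0], "grip": 0}, {"xyz": [0, 0, -35], "turn": [0, 0, 0], "grip": 0}, {"xyz": [0, 0, -35], "turn": [0, 0, 0], "grip": 0}, {"xyz": [0, 0, -35], "turn": [0, 0, 0], "grip": 0}, {"xyz": [0, 0, -35], "turn": [0, 0, 0], "grip": 0}, {"xyz": [0, 0, -35], "turn": [0, 0, 0], "grip": 0}, {"xyz": [0, 0, -35], "turn": [0, 0, 0], "grip": 0}, {"xyz": [0, 0, -35], "turn": [0, 0, 0], "grip": 0}]'

```text
clock: 15.17
tcp_pos: [0.7846, 0.003, 0.3513]
orientation: [0.705, -0.06, 0.704, 0.06]
wrist_force: [-0.2, 0.3, -2.6]
finger_gap: 0.0132
grip_force: 80.8
```

Run:
```python
from h import *
from workcell import env, ticket
s=env.get_state(); print(s["joint_pos"].round(3),s["tcp_pos"].round(3),abs(s["qvel"]).max(),s["grip_force"]); z=rot(s).as_matrix()[2,2]
if abs(z)<.03 and s["joint_pos"][2]>-1.0 and s["grip_force"]>70: print(ticket.hand_in())
```

```text
[-2.610e-01  3.280e-01 -9.350e-01 -1.264e+00  4.310e-01  1.000e-03] [0.785 0.003 0.351] 0.0020015113508106697 80.78832507133484
the job is handed in; nothing more can be done
None
```

I handed the job in at about 15 s of the 61 s limit: the plunger is fully down, the rod stands in the release hole (leaning slightly), and the drive is held turned a quarter turn with its centre about 35 cm above the desk.

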